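# Hook the basket into the warming bath, load the bottle and start it

## Task

Get the warming bath ready: slide its blue cover fully back, then hook the wire basket's bent lip over the bath's front rim so that the basket hangs inside the tank, lip outside, and let it hang freely. Then stand the white dropper bottle with the red bulb upright in the hanging basket, and finally press the green start button fully down. Keep bottles and basket upright throughout, and leave the brown bottle where it is.

Things in the scene. Friction and masses are not known exactly. Their poses are not given: they have to be found in the camera images.
- bath: Fixed empty warming bath, front to its own -x. Origin on the underside; it spans x -110..90, y -101.5..101.5, z 0..125 mm. Open tank in front: inside x -106..0, y -52.5..97.5, floor at z 30; front wall 4 mm thick, free outside. Behind it a white deck (x 0..90, top z 125) that takes the open cover; along -y a white control strip. The shut blue cover (z 127..131) lies over the tank.
- front_rim (a point): Middle of the upper edge of the tank's 4 mm thick steel front wall, 125 mm above the table; axes as the bath's: the rim runs along y for 150 mm between the inner side walls, +x points into the tank.
- cover (a joint): Slide of the blue cover in m: 0 is shut, grows as the cover moves along the bath's +x (away from the robot), 0.118 is fully back against its stop. Free-running, friction about 1.5 N, stays where it is left.
- cover_handle (a point): Middle of the black upright bar on the blue cover, 144 mm above the table: 10 mm thick (x), 90 mm long (y), its top 12 mm above this point and the cover's plate 13 mm below it. Moves with the cover; axes as the bath's.
- start (a joint): Travel of the green start button in m: 0 up, 0.006 fully down; it springs back; about 5 N press it fully.
- start_top (a point): Middle of the top face of the green round start button, 28 mm across, on the bath's control strip; pressed straight down.
- basket_center (a point): Loose steel wire basket, 0.2 kg, standing upright and open at the top: 68 (x) x 80 (y) x 45 mm high, walls and floor 3 mm. This point is its middle, 22.5 mm above its underside. On its -x side a plate rises above the wall and carries the bent lip and the black grip tab.
- basket_grip (a point): Point to hold the basket: middle of the black upright grip tab, 10 mm thick (basket's x), 40 mm wide (y); 42 mm towards -x of the basket's middle, 84 mm above its underside. The tab's top is 19 mm above this point, the lip's top surface 22 mm below it. Axes as the basket's.
- basket_lip (a point): Where the rim must come: underside of the lip's top, 44 mm towards -x of the basket's middle, 58 mm above its underside, 26 mm below basket_grip. Lip 56 mm wide (y). Its outer leg (10 mm deep, then flared, to 22 mm below this point) and the basket's plate leave a 14 mm gap, +-7 mm of this point in x; a rubber bumper at the plate's foot takes 4 mm of it. Hung, basket +x along bath +x, it rests at rim height.
- red_center (a point): Loose white dropper bottle with black collar and red rubber bulb, 37 mm across, 102 mm high, 0.06 kg, standing upright; this point is its middle, 51 mm above its foot. From 66 to 76 mm above its foot runs the black collar, 24 mm across; above it the red bulb, about 16 mm across (rigid); either can be gripped.
- brown_center (a point): Brown (amber) dropper bottle with brown bulb, same size, standing upright near the other; to be left alone. Point in its middle, 51 mm above its foot.
Not all that is in view belongs to the job. Leave any pink or yellow look-alike of the part that bears red_center alone.

How it is judged:
On the way, in this order (a step that is already met when the one before it is completed fails the run):
1. the blue cover is slid fully back (value of joint cover above 0.108 m), for 0.2 s.
2. the basket hangs inside the tank by its lip on the front rim, let go (x of basket_lip in the frame of bath between -0.118 and -0.098 m and y of basket_lip in the frame of bath between -0.016 and 0.061 m and z of basket_lip in the frame of bath between 0.119 and 0.133 m and angle between basket_center's own z axis and vertical below 0.22 rad and x of basket_center in the frame of bath above -0.095 m and angle between the x axis of basket_center and the x axis of bath, either way round below 0.26 rad and contact force between the fingers and basket below 0.1 N), for 0.3 s.
3. the red-bulb bottle stands in the hanging basket, let go (x of basket_lip in the frame of bath between -0.118 and -0.098 m and y of basket_lip in the frame of bath between -0.016 and 0.061 m and z of basket_lip in the frame of bath between 0.119 and 0.133 m and angle between basket_center's own z axis and vertical below 0.22 rad and x of basket_center in the frame of bath above -0.095 m and angle between the x axis of basket_center and the x axis of bath, either way round below 0.26 rad and x of red_center in the frame of basket_center between -0.034 and 0.034 m and y of red_center in the frame of basket_center between -0.04 and 0.04 m and z of red_center in the frame of basket_center between 0.018 and 0.042 m and angle between red_center's own z axis and vertical below 0.45 rad and contact force between the fingers and red_bottle below 0.1 N), for 0.3 s.
4. the start button is pressed fully down (value of joint start above 0.0045 m), for 0.05 s.
At the end, for the whole second after the job is handed in: Cover within 10 mm of fully back; basket hanging by its lip on the front rim, whole basket in the tank (lip height -6 to +8 mm of the rim, upright within 0.22 rad, square within 0.26 rad); red-bulb bottle standing in it within 0.45 rad of upright; start button up again; brown bottle within 25 mm (value of joint cover above 0.108 m and x of basket_lip in the frame of bath between -0.118 and -0.098 m and y of basket_lip in the frame of bath between -0.016 and 0.061 m and z of basket_lip in the frame of bath between 0.119 and 0.133 m and angle between basket_center's own z axis and vertical below 0.22 rad and x of basket_center in the frame of bath above -0.095 m and angle between the x axis of basket_center and the x axis of bath, either way round below 0.26 rad and x of red_center in the frame of basket_center between -0.034 and 0.034 m and y of red_center in the frame of basket_center between -0.04 and 0.04 m and z of red_center in the frame of basket_center between 0.018 and 0.042 m and angle between red_center's own z axis and vertical below 0.45 rad and value of joint start below 0.002 m and distance of brown_center from where it was at the start of the episode below 0.025 m); the robot touches nothing.
It fails at once if the brown bottle is moved (more than 25 mm) (distance of brown_center from where it was at the start of the episode above 0.025 m).
It fails at once if the red-bulb bottle is tipped over (angle between red_center's own z axis and vertical above 0.8 rad).
It fails at once if the basket is tipped over (angle between basket_center's own z axis and vertical above 0.8 rad).
It fails at once if the button is pressed before the bottle stands in the basket (value of joint start above 0.0045 m and not (x of basket_lip in the frame of bath between -0.118 and -0.098 m and y of basket_lip in the frame of bath between -0.016 and 0.061 m and z of basket_lip in the frame of bath between 0.119 and 0.133 m and angle between basket_center's own z axis and vertical below 0.22 rad and x of basket_center in the frame of bath above -0.095 m and angle between the x axis of basket_center and the x axis of bath, either way round below 0.26 rad and x of red_center in the frame of basket_center between -0.034 and 0.034 m and y of red_center in the frame of basket_center between -0.04 and 0.04 m and z of red_center in the frame of basket_center between 0.018 and 0.042 m and angle between red_center's own z axis and vertical below 0.45 rad)).
It also fails if it takes over 72 s, if anything falls off the work surface, if the arm or the gripper's body presses on something with over 40 N, if the wrist force passes 120 N, or if a joint passes its speed limit or range.

## Robot

A 6-joint arm with a two-finger parallel gripper is mounted at the origin on a cart in front of the work surface, level with it; the furniture and walls round the work are solid. World frame = base frame: x ahead of the robot, y to its left, z up, the work surface at z = 0. Lengths are in m, angles in rad, forces in N, time in s.
With the tool pointing down it reaches from about 0.35 to 0.85 m from the base axis. Payload 8.1 kg.
Tool frame: the origin (TCP) lies between the finger pads; the fingertips stand 11 mm ahead of it and the grasp point (between the pads) lies 8 mm behind it (robot.tips_ahead is the distance from the TCP to the fingertips, in m); z points along the fingers, y is the line along which they close (so a half turn about z gives the same grasp; the last joint's range is limited). The gripper opens to 93 mm and grips with 3 to 60 N. Pads are 15 mm wide; open, the fingers measure 128 mm over their backs; the gripper's body (75 mm by 188 mm) begins 65 mm behind the grasp point.
Start: joints at [1.102, 0.13, 1.488, -0, 1.523, -0.085], TCP at [0.225, 0.556, 0.23] pointing down, gripper open.
Joint ranges: [-2.96, 2.96], [-0.89, 2.26], [0.02, 2.5], [-1.34, 4.48], [0, 2.73], [-2.66, 2.66]. Speed limits (rad/s): [2.39, 2.39, 2.79, 3.14, 3.14, 3.14].

## Interface

Orientations are given as a rotation vector (axis times angle).
In Python, from plant import robot gives the robot as it stands. The module is installed in compiled form; this text tells all that it offers.
- The arm moves only by the tool move_arm, never from a script. Its argument "deltas" is one flat list of numbers, 7 for each row, row after row: the shift along the tool's x, y, z in m, then the turn, a rotation vector about the tool's x, y, z in rad, then the opening, from 0 (shut) to 1 (fully open). A call has 1 to 12 rows; each row is the pose to reach, as a shift and turn from the pose commanded when the call began, along the tool's axes at that moment; what a row does not reach only later rows make up. A row lasts 1/8 s, in which the tool goes at most 62.5 mm and 10.7 degrees, less where a joint would pass 70% of its speed; a pose out of reach is approached as far as the arm can. A call with a gripper value outside its range is refused whole. The fingers move at their own pace and stop on an object; "squeeze" is the grip in N (left out, the last holds). Time passes only in rows, so rows that repeat a pose let the fingers close. It gives the time, the measured TCP pose, the force, the opening and the grip force at its end, in the units of the state.
- robot.read_state(): the state, without advancing time (a new reading comes with each control period).
- robot.read_camera(name): name is "scene" or "top" or "wrist"; returns (picture, depth): 480x640x3 uint8, red, green, blue; 480x640 float32, m along the optical axis (not along the pixel's ray), 0 where there is no reading.
- robot.camera_model(name): a dict with "K" (3x3 intrinsics, pixels), "R" (3x3) and "t" (3): a world point X has camera coordinates R X + t; the wrist camera has in their place "tool_from_camera" (4x4, takes a point from camera to tool coordinates, whose origin is the TCP and whose axes are the flange's). Camera axes: x right, y down, z forward; pixel columns grow to the right and rows downward; lengths in m; the calibration is good to about 2 mm. A picture is of the moment at which its call begins: read the wrist's pose just before it. camera_model takes no time and is no camera call.
- robot.close_job(): hands the job in; it is judged then, once.
Trained networks look in the newest picture that a camera, given by its name, has taken for a name from the list of things; names that differ only in an ending like _2 or _b are one class to them, and where a whole thing is asked for, a point or a joint stands for the part that bears it (a point fixed in the world has none). Each returns a list of dicts, best first, with "confidence" (0 to 1); they miss things now and then, are a little off and sometimes report something else, mostly with a low value. They report only what shows in the picture. A call takes as long as a camera call. They do not tell look-alikes from the thing itself.
- robot.recognise(camera, label): "uv" ([column, row] in pixels, amid what is visible of it).
The state is a dict: "t": time; "q": joint angles; "dq": joint speeds; "joint_torque": joint torques, N m; "tool_pos": TCP position; "orientation": TCP orientation; "force": force on the tool from outside, world axes, zero at the start; "wrist_torque": the same for the moment, N m; "opening": finger opening in m; "gripper_force": force on a finger pad.
Only numpy, scipy, OpenCV 4.12 (cv2) and the standard library are available. Lean on these libraries where they do the work, as an engineer would, in place of code of your own. Each camera call takes 0.05 s, during which the arm holds its last target. There are 200 camera calls.

## Working session

There is one attempt and no reset: what is moved stays moved. The work goes in short steps, Python scripts to look and compute and a tool call to move; the robot and the scene stay as the last step left them, time stands still between calls to the robot, and variables do not carry over. Pictures are saved under pics/ and viewed, at most 11 in all, crops included, and the job is handed in when it is done.

Besides the shell and the picture viewer there is one more tool, called after "Request:" as name(argument=value, ...) on one line, values as JSON. move_arm: Moves the arm, as the interface text tells. Its arguments: {"type":"object","properties":{"deltas":{"type":"array","items":{"type":"number"}},"squeeze":{"type":"number"}},"required":["deltas"]}

```bash
mkdir -p pics; cat > h.py <<'E'
import numpy as np, cv2
from scipy.spatial.transform import Rotation as Ro
from plant import robot
def shot(cam,fn=None):
    s=robot.read_state(); im,d=robot.read_camera(cam)
    if fn: cv2.imwrite('pics/'+fn,im[:,:,::-1])
    return s,im,d
def world(cam,s,d,uv,r=0):
    m=robot.camera_model(cam); K=np.array(m['K']); u,v=[int(round(x)) for x in uv]
    w=d[max(v-r,0):v+r+1,max(u-r,0):u+r+1]; w=w[w>0]; z=np.median(w) if w.size else np.nan
    p=z*np.linalg.inv(K)@[uv[0],uv[1],1]
    return toworld(m,s,p)
def toworld(m,s,p):
    if 'R' in m: return np.array(m['R']).T@(p-np.array(m['t']))
    T=np.array(m['tool_from_camera']); q=T[:3,:3]@p+T[:3,3]
    return Ro.from_rotvec(s['orientation']).as_matrix()@q+s['tool_pos']
def cloud(cam,s,d):
    m=robot.camera_model(cam); K=np.array(m['K']); v,u=np.mgrid[0:480,0:640]
    P=(np.linalg.inv(K)@np.stack([u.ravel(),v.ravel(),np.ones(u.size)]))*d.ravel()
    if 'R' in m: W=np.array(m['R']).T@(P-np.array(m['t'])[:,None])
    else:
        T=np.array(m['tool_from_camera']); W=Ro.from_rotvec(s['orientation']).as_matrix()@(T[:3,:3]@P+T[:3,3:])+np.array(s['tool_pos'])[:,None]
    W=W.T.reshape(480,640,3); W[d==0]=np.nan; return W
E
python3 - <<'E'
from h import *
np.set_printoptions(precision=4,suppress=True)
for c in ['scene','top']:
    s,im,d=shot(c,c+'0.png')
    for l in ['bath','cover_handle','start_top','basket_grip','basket_lip','basket_center','red_center','brown_center','front_rim']:
        try:
            for r in robot.recognise(c,l)[:3]:
                print(c,l,np.round(r['uv']),round(r['confidence'],2),world(c,s,d,r['uv'],1))
        except Exception as e: print(l,e)
print(s['tool_pos'],Ro.from_rotvec(s['orientation']).as_matrix(),s['t'])
print(robot.camera_model('top'),robot.camera_model('wrist'))
E
```

```text
scene bath [328. 230.] 0.91 [0.5522 0.0083 0.1307]
scene bath [445. 380.] 0.62 [ 0.4716 -0.3974  0.0528]
scene cover_handle [312. 213.] 0.87 [0.5673 0.0733 0.1312]
scene basket_grip [313. 217.] 0.68 [0.5583 0.0635 0.1308]
scene basket_grip [228. 219.] 0.6 [0.4593 0.2678 0.0524]
scene basket_lip [227. 217.] 0.59 [0.4575 0.2668 0.0626]
scene basket_center [228. 218.] 0.79 [0.4576 0.2617 0.0594]
scene red_center [446. 379.] 0.93 [ 0.4743 -0.3977  0.0548]
scene red_center [422. 354.] 0.9 [ 0.4896 -0.3261  0.0476]
scene red_center [423. 403.] 0.77 [ 0.3986 -0.3984  0.0573]
scene brown_center [384. 350.] 0.97 [ 0.44   -0.2664  0.0532]
scene brown_center [447. 379.] 0.38 [ 0.4733 -0.3991  0.055 ]
scene front_rim [328. 232.] 0.96 [0.5473 0.0038 0.1308]
top bath [296. 220.] 0.93 [0.5826 0.042  0.1303]
top cover_handle [285. 224.] 0.58 [0.5721 0.0698 0.1296]
top start_top [327. 228.] 0.45 [ 0.5642 -0.0357  0.1438]
top basket_grip [202. 263.] 0.67 [0.4839 0.3034 0.0021]
top basket_lip [201. 262.] 0.79 [0.485  0.3064 0.0013]
top basket_center [205. 263.] 0.84 [0.4829 0.2954 0.001 ]
top red_cente
[... 344 characters left out ...]
.2296] [[-0.9273  0.3744 -0.    ]
 [ 0.3744  0.9273 -0.0001]
 [ 0.     -0.0001 -1.    ]] 0.5
{'K': array([[461.2107,   0.    , 319.0042],
       [  0.    , 461.2107, 241.3183],
       [  0.    ,   0.    ,   1.    ]]), 'R': array([[ 0.0301, -0.9995, -0.0129],
       [-0.9882, -0.0278, -0.1507],
       [ 0.1503,  0.0173, -0.9885]]), 't': array([-0.0306,  0.5451,  1.1786])} {'K': array([[371.3386,   0.    , 317.1531],
       [  0.    , 371.3386, 237.781 ],
       [  0.    ,   0.    ,   1.    ]]), 'tool_from_camera': array([[-0.0002, -0.9542, -0.2992,  0.0829],
       [ 1.    , -0.    , -0.0004,  0.0006],
       [ 0.0004, -0.2992,  0.9542, -0.1549],
       [ 0.    ,  0.    ,  0.    ,  1.    ]])}
```

View pics/scene0.png

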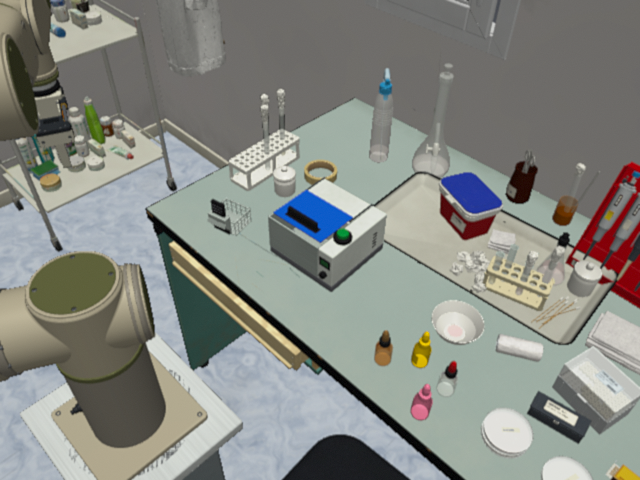

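View pics/top0.png

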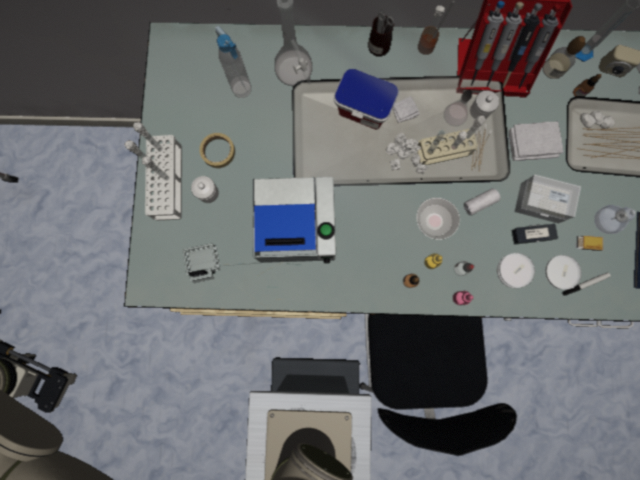

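The scene view shows the blue-covered bath at (328,230) with its black handle at (303,217) and green button at (343,236). The wire basket is at (235,217) with its black tab at (217,208). The bottles are brown (384,350), yellow (422,350), white with red bulb (449,378) and pink (422,403). In the top view the handle is at (285,241), the button at (325,230), the tab at (198,272) and the red bulb at (466,267).

```bash
python3 - <<'E'
from h import *
np.set_printoptions(precision=4,suppress=True)
for c in ['top','scene']:
    s,im,d=shot(c); W=cloud(c,s,d); hsv=cv2.cvtColor(im,cv2.COLOR_RGB2HSV); H,S,V=cv2.split(hsv)
    X,Y,Z=W[...,0],W[...,1],W[...,2]
    inb=lambda x0,x1,y0,y1,z0,z1:(X>x0)&(X<x1)&(Y>y0)&(Y<y1)&(Z>z0)&(Z<z1)
    def rep(n,m):
        P=W[m]
        if len(P)<5: print(c,n,len(P)); return
        r=cv2.minAreaRect(P[:,:2].astype(np.float32)*1000)
        print(c,n,len(P),'med',np.median(P,0),'z',np.percentile(P[:,2],[2,50,98]),'rect',np.round(r[0],1),np.round(r[1],1),round(r[2],1))
    er=lambda m:cv2.morphologyEx(m.astype(np.uint8),cv2.MORPH_OPEN,np.ones((2,2)))>0
    rep('blue',er(inb(.4,.8,-.1,.2,.1,.15)&(H>100)&(H<130)&(S>150)))
    rep('handle',er(inb(.4,.8,-.05,.2,.12,.17)&(V<60)))
    rep('handletop',inb(.4,.8,-.05,.2,.150,.17)&(V<70))
    rep('button',er(inb(.4,.8,-.15,.1,.1,.2)&(H>45)&(H<85)&(S>150)))
    rep('bathtop',inb(.4,.8,-.15,.25,.118,.134))
    rep('tab',inb(.35,.6,.2,.42,.06,.13)&(V<70))
    rep('basket',inb(.35,.6,.2,.42,.015,.13))
    rep('redbulb',inb(.35,.6,-.45,-.2,.05,.13)&((H<6)|(H>174))&(S>170)&(V>60))
    rep('bott',inb(.44,.53,-.43,-.35,.02,.13))
E
```

```text
top blue 2433 med [nan nan nan] z [nan nan nan] rect [562.6  68.5] [110.6 146.7] 3.5
top handle 303 med [0.5271 0.0482 0.1382] z [0.129  0.1382 0.1556] rect [535.9  27.1] [ 33.8 169. ] 17.6
top handletop 130 med [0.5289 0.065  0.1531] z [0.1505 0.1531 0.1564] rect [529.5  67.4] [10.3 86.4] 2.3
top button 29 med [ 0.563  -0.0279  0.146 ] z [0.1421 0.146  0.1498] rect [562.7 -29.2] [11.6 21.2] 35.2
top bathtop 5520 med [0.6037 0.0498 0.1267] z [0.12   0.1267 0.1332] rect [594.6  48.4] [200.6 203.1] 3.5
top tab 75 med [0.4487 0.2863 0.1008] z [0.0808 0.1008 0.1051] rect [449.5 287.3] [10.4 38.8] 10.2
top basket 486 med [0.4571 0.2867 0.0452] z [0.0159 0.0452 0.1037] rect [530.5 322.3] [219.7  95.1] 31.3
top redbulb 0
top bott 210 med [ 0.4837 -0.3905  0.0544] z [0.0235 0.0544 0.1008] rect [ 485.7 -394.4] [36.3 30.6] 15.6
scene blue 1717 med [nan nan nan] z [nan nan nan] rect [561.1  64.9] [114.5 169.7] 6.1
scene handle 371 med [0.5263 0.0466 0.138 ] z [0.127  0.138  0.1544] rect [534.9  25.9] [ 35.2 165.1] 17.9
scene handletop 90 med [0.5265 0.0642 0.1526] z [0.1501 0.1526 0.156 ] rect [526.6  65. ] [10.1 83.7] 3.1
scene button 108 med [ 0.5555 -0.0376  0.1435] z [0.1336 0.1435 0.1491] rect [557.8 -35.6] [24.6 26.7] 33.2
scene bathtop 4160 med [0.5996 0.0387 0.1264] z [0.1195 0.1264 0.1333] rect [594.1  49.6] [204.6 205.8] 3.2
scene tab 161 med [0.4472 0.2854 0.0879] z [0.0641 0.0879 0.1045] rect [448.9 288. ] [14.2 37.9] 17.7
scene basket 665 med [0.4494 0.2812 0.0491] z [0.0165 0.0491 0.1034] rect [530. 321.] [217.5  92.8] 31.3
scene redbulb 64 med [ 0.4801 -0.3987  0.0893] z [0.076  0.0893 0.1025] rect [ 480.9 -399.3] [ 9.2 12. ] 61.6
scene bott 461 med [ 0.4769 -0.4005  0.0531] z [0.0224 0.0531 0.0996] rect [ 480.7 -398.1] [29.2 36.6] 21.3
```

Request:
move_arm(deltas=[-0.317,-0.159,0,0,0,1.129,1,-0.317,-0.159,0,0,0,1.129,1,-0.317,-0.159,0,0,0,1.129,1,-0.317,-0.159,0,0,0,1.129,1,-0.317,-0.159,0,0,0,1.129,1,-0.317,-0.159,0,0,0,1.129,1,-0.317,-0.159,0,0,0,1.129,1,-0.317,-0.159,0,0,0,1.129,1,-0.317,-0.159,0,0,0,1.129,1], squeeze=15)

```text
t: 2.22
tool_pos: [0.4583, 0.2912, 0.2297]
orientation: [-2.153, -2.288, -0.0]
force: [-0.4, -1.2, -0.8]
opening: 0.0928
gripper_force: 0.0
```

```bash
python3 - <<'E'
from h import *
np.set_printoptions(precision=4,suppress=True)
s,im,d=shot('wrist','w1.png'); W=cloud('wrist',s,d); X,Y,Z=W[...,0],W[...,1],W[...,2]
print(s['tool_pos'],Ro.from_rotvec(s['orientation']).as_matrix(),s['t'],s['q'],s['force'])
V=im.max(2)
for n,m in [('tab',(X>.4)&(X<.5)&(Y>.24)&(Y<.34)&(Z>.095)&(Z<.115)&(V<80)),('body',(X>.38)&(X<.57)&(Y>.22)&(Y<.36)&(Z>.03)&(Z<.056)),('lip',(X>.38)&(X<.57)&(Y>.22)&(Y<.36)&(Z>.056)&(Z<.07))]:
    P=W[m]; 
    if len(P)>5:
        r=cv2.minAreaRect(P[:,:2].astype(np.float32)*1000); print(n,len(P),np.median(P,0),np.percentile(P[:,2],[2,98]),r)
E
```

```text
[0.4583 0.2912 0.2297] [[-0.0608  0.9982 -0.0002]
 [ 0.9982  0.0608  0.0002]
 [ 0.0002 -0.0001 -1.    ]] 2.225 [ 0.4714 -0.0237  1.6477  0.0003  1.5176  0.4106] [-0.3655 -1.2192 -0.8461]
tab 607 [0.4513 0.2932 0.1023] [0.0977 0.104 ] ((451.2407531738281, 291.8960876464844), (10.054658889770508, 39.465293884277344), 13.34537124633789)
body 1626 [0.4876 0.2998 0.0442] [0.0304 0.0479] ((480.3136291503906, 298.4132080078125), (93.57832336425781, 80.87052917480469), 13.127511978149414)
lip 657 [0.4459 0.304  0.0617] [0.0592 0.0655] ((449.4327087402344, 290.99468994140625), (20.14988899230957, 56.39474105834961), 13.448362350463867)
```

View pics/w1.png

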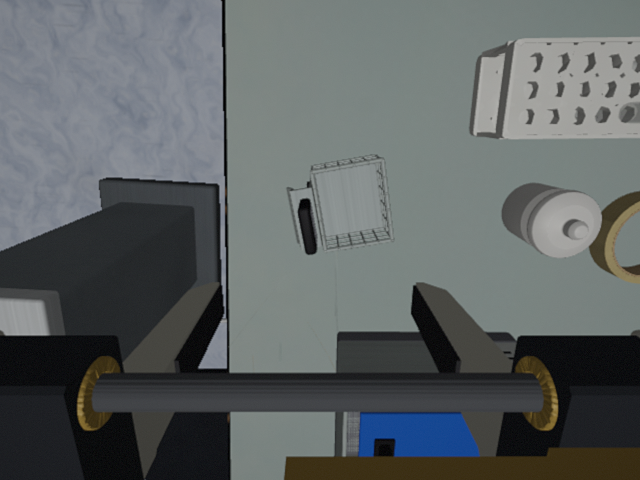

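The wrist view shows the basket at (348,203) with its black tab at (307,226), turned about 13°, and the bath below it. Next comes the cover handle.

Request:
move_arm(deltas=[-0.228,0.056,0,0,0,0,1,-0.228,0.056,0,0,0,0,1,-0.228,0.056,0,0,0,0,1,-0.228,0.056,0,0,0,0,1,-0.228,0.056,0.04,0,0,0,1,-0.228,0.056,0.06,0,0,0,1,-0.228,0.056,0.081,0,0,0,1,-0.228,0.056,0.081,0,0,0,1,-0.228,0.056,0.081,0,0,0,0.1,-0.228,0.056,0.081,0,0,0,0,-0.228,0.056,0.081,0,0,0,0,-0.228,0.056,0.081,0,0,0,0])

```text
t: 3.78
tool_pos: [0.5284, 0.0658, 0.1491]
orientation: [2.156, 2.285, 0.001]
force: [-0.2, -0.7, 0.0]
opening: 0.0576
gripper_force: 0.0
```

Request:
move_arm(deltas=[0,0,0,0,0,0,0,0,0,0,0,0,0,0,0,0,0,0,0,0,0])

```text
t: 4.15
tool_pos: [0.5281, 0.0658, 0.1486]
orientation: [-2.156, -2.285, 0.0]
force: [-0.4, -0.7, -0.7]
opening: 0.0278
gripper_force: 0.0
```

Request:
move_arm(deltas=[0,0,0,0,0,0,0,0,0,0,0,0,0,0,0,0,0,0,0,0,0,0,0,0,0,0,0,0])

```text
t: 4.65
tool_pos: [0.5283, 0.0659, 0.1486]
orientation: [2.156, 2.285, 0.0]
force: [1.8, 0.3, -0.3]
opening: 0.0102
gripper_force: 15.0
```

Request:
move_arm(deltas=[0,0.015,0,0,0,0,0,0,0.03,0,0,0,0,0,0,0.045,0,0,0,0,0,0,0.06,0,0,0,0,0,0,0.075,0,0,0,0,0,0,0.09,0,0,0,0,0,0,0.105,0,0,0,0,0,0,0.113,0,0,0,0,0,0,0.116,0,0,0,0,0,0,0.116,0,0,0,0,0,0,0.116,0,0,0,0,0])

```text
t: 6.02
tool_pos: [0.6385, 0.0722, 0.1484]
orientation: [-2.15, -2.279, 0.015]
force: [-29.1, -2.9, 18.7]
opening: 0.0228
gripper_force: 15.0
```

Request:
move_arm(deltas=[0,0,0,0,0,0,0.5,0,0,0,0,0,0,0.5,0,0,0,0,0,0,0.5,0,0,0,0,0,0,0.5,0,0,-0.03,0,0,0,1,0,0,-0.07,0,0,0,1,0,0,-0.07,0,0,0,1])

```text
t: 6.9
tool_pos: [0.6464, 0.0727, 0.2235]
orientation: [2.152, 2.281, 0.009]
force: [0.5, 0.3, 0.4]
opening: 0.072
gripper_force: 0.0
```

```bash
python3 - <<'E'
from h import *
np.set_printoptions(precision=4,suppress=True)
s,im,d=shot('top'); W=cloud('top',s,d); X,Y,Z=W[...,0],W[...,1],W[...,2]; V=im.max(2); HSV=cv2.cvtColor(im,cv2.COLOR_RGB2HSV)
cv2.imwrite('pics/t2.png',cv2.resize(im[150:310,170:370,::-1],None,fx=3,fy=3))
s2,im2,d2=shot('wrist','w2.png')
W2=cloud('wrist',s2,d2)
for n,w,i in [('top',W,im),('wrist',W2,im2)]:
    h=cv2.cvtColor(i,cv2.COLOR_RGB2HSV); X,Y,Z=w[...,0],w[...,1],w[...,2]
    for k,m in [('blue',(h[...,0]>100)&(h[...,0]<130)&(h[...,1]>150)&(Z>.12)&(Z<.137)&(X>.4)&(X<.8)),('bar',(i.max(2)<70)&(Z>.15)&(Z<.162)&(X>.45)&(X<.75)&(Y>0)&(Y<.14))]:
        P=w[m]
        if len(P)>5: print(n,k,len(P),np.median(P,0),cv2.minAreaRect(P[:,:2].astype(np.float32)*1000))
E
```

```text
top blue 542 [0.6524 0.0218 0.1299] ((660.464111328125, 76.28551483154297), (96.55370330810547, 150.12599182128906), 3.9670519828796387)
wrist blue 29142 [0.6712 0.0931 0.1308] ((652.32373046875, 63.543487548828125), (149.26512145996094, 177.367919921875), 2.450148582458496)
wrist bar 2046 [0.6328 0.0809 0.1534] ((632.7741088867188, 76.32337951660156), (10.077442169189453, 89.03334045410156), 3.292009115219116)
```

View pics/t2.png

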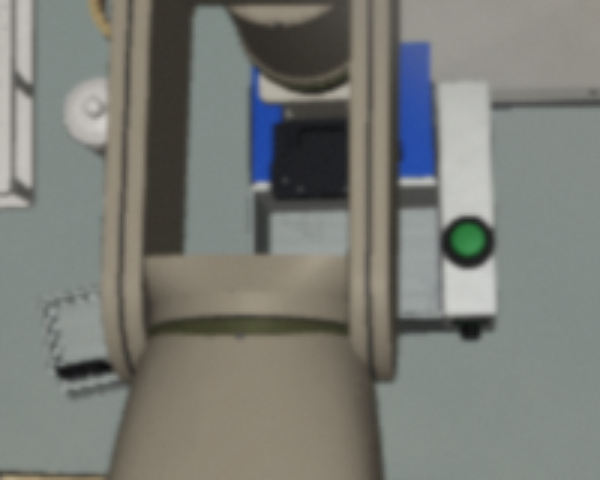

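View pics/w2.png

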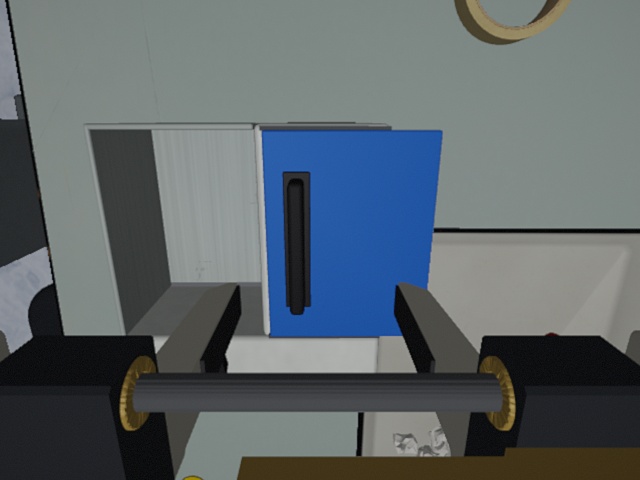

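```bash
python3 - <<'E'
from h import *
np.set_printoptions(precision=4,suppress=True)
im=cv2.imread('pics/top0.png')[:,:,::-1]; s,_,_=shot('wrist')
s,im,d=shot('wrist'); w=cloud('wrist',s,d)
h=cv2.cvtColor(im,cv2.COLOR_RGB2HSV)
b=(h[...,0]>100)&(h[...,0]<130)&(h[...,1]>150)
th=np.radians(3.4); o=np.array([.6045,.0496])
R=np.array([[np.cos(th),np.sin(th)],[-np.sin(th),np.cos(th)]])
B=(w[...,:2]-o)@R.T
for y in range(-40,100,10):
    m=b&(abs(B[...,1]-y/1e3)<.002)&(w[...,2]>.12)&(w[...,2]<.137)
    m2=(abs(B[...,1]-y/1e3)<.002)&(w[...,2]>.118)&(w[...,2]<.15)
    if m.sum()>3: print(y,np.percentile(B[m][:,0],[1,99]),np.percentile(B[m2][:,0],[1,99]), m.sum())
E
```

```text
-40 [0.0094 0.1067] [-0.1063  0.1066] 638
-30 [0.009  0.1023] [-0.1063  0.1023] 571
-20 [0.0094 0.1017] [-0.1069  0.1016] 535
-10 [0.009  0.1018] [-0.1068  0.1017] 551
0 [0.0094 0.1216] [-0.1064  0.122 ] 712
10 [0.0091 0.1213] [-0.1066  0.1218] 735
20 [0.0095 0.1215] [-0.1062  0.1222] 775
30 [0.0092 0.1217] [-0.1064  0.1221] 775
40 [0.0091 0.1215] [-0.1061  0.1222] 833
50 [0.0093 0.1216] [-0.1062  0.1223] 849
60 [0.0091 0.1215] [-0.1065  0.122 ] 890
70 [0.0094 0.1217] [-0.1057  0.122 ] 954
80 [0.0093 0.1215] [-0.1061  0.1221] 1087
90 [0.0095 0.1217] [-0.1061  0.1221] 1175
```

The wrist view shows the cover back over the deck, its front edge at column 264 and the tank open from column 90 to 258. I'll push it against its stop once more to make sure.

Request:
move_arm(deltas=[0,0,0.04,0,0,0,0.77,0,0,0.07,0,0,0,0.77,0,0,0.07,0,0,0,0.77,0,0.01,0.07,0,0,0,0.77,0,0.018,0.07,0,0,0,0.77,0,0.022,0.07,0,0,0,0.77,0,0.025,0.07,0,0,0,0.77,0,0.025,0.07,0,0,0,0.77], squeeze=40)

```text
t: 8.1
tool_pos: [0.6631, 0.0737, 0.1479]
orientation: [-2.149, -2.278, 0.017]
force: [-32.5, -3.4, 17.9]
opening: 0.0723
gripper_force: 16.4
```

Request:
move_arm(deltas=[0,-0.015,0,0,0,0,0.8,0,-0.015,-0.05,0,0,0,1,0,-0.015,-0.085,0,0,0,1,0.229,-0.205,-0.085,0,0,-0.171,1,0.229,-0.205,-0.085,0,0,-0.171,1,0.229,-0.205,-0.085,0,0,-0.171,1,0.229,-0.205,-0.085,0,0,-0.171,1,0.229,-0.205,-0.085,0,0,-0.171,1,0.229,-0.205,-0.085,0,0,-0.171,1,0.229,-0.205,-0.085,0,0,-0.171,1], squeeze=20)

```text
t: 9.35
tool_pos: [0.4517, 0.2907, 0.2341]
orientation: [1.952, 2.461, 0.001]
force: [0.1, 1.1, -0.3]
opening: 0.0932
gripper_force: 0.0
```

```bash
python3 - <<'E'
from h import *
np.set_printoptions(precision=4,suppress=True)
s,im,d=shot('wrist','w3.png'); W=cloud('wrist',s,d); X,Y,Z=W[...,0],W[...,1],W[...,2]
R=Ro.from_rotvec(s['orientation']).as_matrix()
print(s['tool_pos'],R,s['q'])
V=im.max(2)
for n,m in [('tab',(X>.4)&(X<.5)&(Y>.24)&(Y<.34)&(Z>.095)&(Z<.115)&(V<80)),('lip',(X>.38)&(X<.57)&(Y>.22)&(Y<.36)&(Z>.056)&(Z<.07))]:
    P=W[m]; r=cv2.minAreaRect(P[:,:2].astype(np.float32)*1000); print(n,len(P),np.percentile(P[:,2],[2,98]),r)
    c=np.array([*r[0],84])/1000; print('delta tool',R.T@(c-s['tool_pos']))
E
```

```text
[0.4517 0.2907 0.2341] [[-0.2276  0.9738  0.001 ]
 [ 0.9738  0.2276 -0.0001]
 [-0.0003  0.0009 -1.    ]] [ 0.4768 -0.0423  1.6579 -0.0005  1.5252  0.2473]
tab 568 [0.0982 0.1041] ((451.2423400878906, 292.0469665527344), (9.044445991516113, 39.187469482421875), 12.926896095275879)
delta tool [ 0.0014 -0.0003  0.1501]
lip 674 [0.0599 0.0645] ((449.1011047363281, 291.3614501953125), (19.625507354736328, 55.57756805419922), 13.415422439575195)
delta tool [ 0.0012 -0.0025  0.1501]
```

Request:
move_arm(deltas=[0.001,0,0.05,0,0,0,1,0.001,0,0.1,0,0,0,1,0.001,0,0.14,0,0,0,1,0.001,0,0.153,0,0,0,1,0.001,0,0.153,0,0,0,1,0.001,0,0.153,0,0,0,0,0.001,0,0.153,0,0,0,0,0.001,0,0.153,0,0,0,0,0.001,0,0.153,0,0,0,0,0.001,0,0.153,0,0,0,0,0.001,0,0.153,0,0,0,0,0.001,0,0.153,0,0,0,0], squeeze=25)

```text
t: 10.9
tool_pos: [0.4507, 0.2917, 0.0806]
orientation: [-1.953, -2.461, 0.0]
force: [-0.1, 0.3, -0.2]
opening: 0.0277
gripper_force: 0.0
```

Request:
move_arm(deltas=[0,0,0,0,0,0,0,0,0,0,0,0,0,0,0,0,0,0,0,0,0])

```text
t: 11.28
tool_pos: [0.4507, 0.2917, 0.0806]
orientation: [-1.953, -2.461, 0.0]
force: [-0.9, 0.5, 0.2]
opening: 0.0093
gripper_force: 25.0
```

Request:
move_arm(deltas=[0,0,-0.03,0,0,0,0,0,0,-0.07,0,0,0,0,0,0,-0.11,0,0,0,0,0,0,-0.155,0,0,0,0,0,0,-0.155,0,0,0,0,-0.04,0,-0.155,0,0,0.05,0,-0.08,0,-0.155,0,0,0.1,0,-0.12,0,-0.155,0,0,0.171,0,-0.16,0,-0.155,0,0,0.171,0,-0.2,0,-0.155,0,0,0.171,0,-0.232,-0.002,-0.155,0,0,0.171,0,-0.232,-0.002,-0.155,0,0,0.171,0])

```text
t: 12.78
tool_pos: [0.5009, 0.0634, 0.2337]
orientation: [-2.159, -2.28, 0.004]
force: [0.4, 0.8, -1.9]
opening: 0.0099
gripper_force: 25.0
```

```bash
python3 - <<'E'
from h import *
np.set_printoptions(precision=4,suppress=True)
s,im,d=shot('wrist','w4.png'); w=cloud('wrist',s,d)
R=Ro.from_rotvec(s['orientation']).as_matrix()
print(s['tool_pos'],R,s['opening'],s['force'])
th=np.radians(3.4); o=np.array([.6045,.0496])
r=np.array([[np.cos(th),np.sin(th)],[-np.sin(th),np.cos(th)]])
B=(w[...,:2]-o)@r.T; Z=w[...,2]
for y in range(50,105,6):
    m=(abs(B[...,1]-y/1e3)<.003)&(Z>.115)&(Z<.132)&(B[...,0]<-.08)
    if m.sum()>2: print(y,m.sum(),np.percentile(B[m][:,0],[0,5,50,95,100]),np.median(Z[m]))
m=(Z>.115)&(Z<.132); print('side +y', np.percentile(B[m&(B[...,0]>-.09)&(B[...,0]<-.02)][:,1],[50,99]))
# held basket: tab/lip in tool frame
T=(w-np.array(s['tool_pos']))@R
m=(abs(T[...,0])<.05)&(abs(T[...,1])<.1)&(T[...,2]>.005)&(T[...,2]<.05)
for a,b in [(.01,.03),(.03,.05)]:
    k=m&(T[...,2]>a)&(T[...,2]<b); P=T[k]
    if len(P)>5: print(a,len(P),P.min(0),P.max(0),cv2.minAreaRect(P[:,:2].astype(np.float32)*1000))
E
```

```text
[0.5009 0.0634 0.2337] [[-0.0549  0.9985 -0.0028]
 [ 0.9985  0.0549 -0.0006]
 [-0.0004 -0.0028 -1.    ]] 0.009872638946340006 [ 0.3829  0.7844 -1.9303]
50 41 [-0.1076 -0.1076 -0.1061 -0.1047 -0.1047] 0.12472697789929314
56 43 [-0.1076 -0.1075 -0.1061 -0.1046 -0.1046] 0.12451017371510405
62 41 [-0.1075 -0.1075 -0.106  -0.1046 -0.1046] 0.12462010813176212
68 48 [-0.1081 -0.1081 -0.106  -0.1045 -0.1045] 0.12455643019283479
74 51 [-0.1081 -0.1081 -0.1066 -0.1045 -0.1045] 0.12463396152429139
80 54 [-0.108  -0.108  -0.1062 -0.1045 -0.1044] 0.12469474634067293
86 54 [-0.1079 -0.1079 -0.1061 -0.1044 -0.1044] 0.12422964049123739
92 54 [-0.1079 -0.1078 -0.1061 -0.1044 -0.1043] 0.1244779592120415
98 122 [-0.1078 -0.1077 -0.1016 -0.0825 -0.0804] 0.12425461882870376
104 169 [-0.1077 -0.1063 -0.0934 -0.0812 -0.0804] 0.12463786777760631
side +y [0.1006 0.1038]
0.01 1369 [ 0.005  -0.0108  0.01  ] [0.028  0.0127 0.0298] ((16.507009506225586, 1.0238714218139648), (22.975597381591797, 23.462495803833008), 0.48525601625442505)
0.03 3365 [-0.0393 -0.0158  0.03  ] [0.0405 0.0782 0.05  ] ((0.5520057678222656, 31.244409561157227), (94.02057647705078, 79.75843811035156), 89.91873168945312)
```

View pics/w4.png

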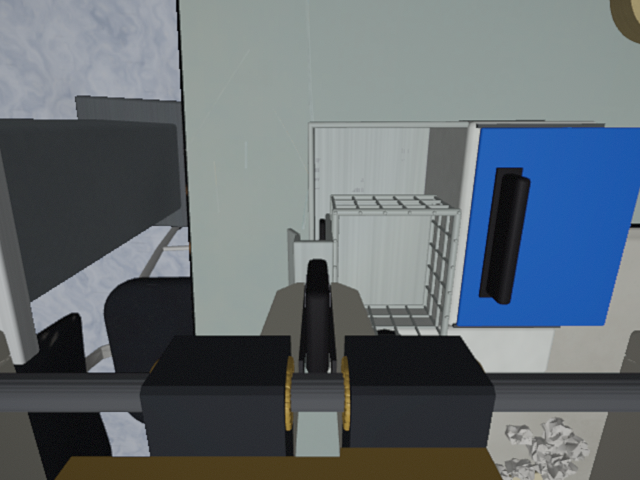

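The wrist view shows the held basket over the open tank, grip tab at (316,310), the rim running along column 312, and the plate just inside it at column 333. Rim alignment looks right, so I'll lower it.

Request:
move_arm(deltas=[0,-0.001,0,0,0,0,0,0,-0.001,0,0,0,0,0,0,-0.001,0.015,0,0,0,0,0,-0.001,0.03,0,0,0,0,0,-0.001,0.045,0,0,0,0,0,-0.001,0.055,0,0,0,0,0,-0.001,0.06,0,0,0,0,0,-0.001,0.06,0,0,0,0,0,-0.001,0.06,0,0,0,0])

```text
t: 13.95
tool_pos: [0.5009, 0.0653, 0.1763]
orientation: [2.156, 2.284, 0.001]
force: [-0.3, -0.5, -1.4]
opening: 0.0102
gripper_force: 25.0
```

```bash
python3 - <<'E'
from h import *
np.set_printoptions(precision=4,suppress=True)
s,im,d=shot('wrist'); w=cloud('wrist',s,d)
cv2.imwrite('pics/w5.png',cv2.resize(im[150:400,220:480,::-1],None,fx=2.3,fy=2.3))
print(s['tool_pos'],s['orientation'],s['opening'],s['force'])
E
```

```text
[0.5009 0.0653 0.1763] [2.1557 2.2843 0.0012] 0.010150319897453694 [-0.26   -0.5111 -1.4408]
```

View pics/w5.png

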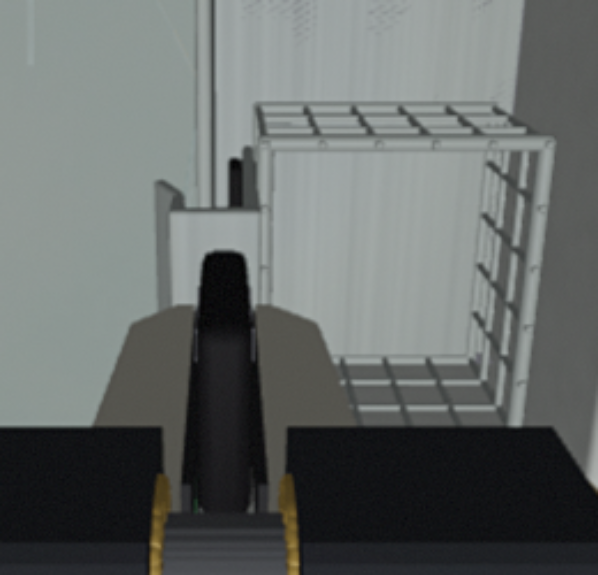

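The crop shows the rim (columns 196-215) between the lip's outer leg (about 165) and the black bumper (about 235), no contact. I'll lower it the rest of the way.

Request:
move_arm(deltas=[0,0,0.01,0,0,0,0,0,0,0.02,0,0,0,0,0,0,0.025,0,0,0,0,0,0,0.027,0,0,0,0,0,0,0.027,0,0,0,0])

```text
t: 14.62
tool_pos: [0.5005, 0.0653, 0.1485]
orientation: [-2.156, -2.285, 0.0]
force: [-0.6, -0.0, -1.9]
opening: 0.0099
gripper_force: 25.0
```

Request:
move_arm(deltas=[0,0,0.0015,0,0,0,0,0,0,0.002,0,0,0,0,0,0,0.002,0,0,0,0])

```text
t: 15.0
tool_pos: [0.5009, 0.0653, 0.1475]
orientation: [2.156, 2.284, 0.001]
force: [-2.6, -0.9, 5.7]
opening: 0.0099
gripper_force: 25.0
```

Request:
move_arm(deltas=[0,0,0,0,0,0,0.5,0,0,0,0,0,0,0.5,0,0,0,0,0,0,0.5,0,0,0,0,0,0,0.5,0,0,-0.03,0,0,0,0.6,0,0,-0.07,0,0,0,0.6,0,0,-0.1,0,0,0,0.6,0,0,-0.1,0,0,0,0.6])

```text
t: 16.0
tool_pos: [0.5022, 0.0654, 0.2496]
orientation: [2.153, 2.282, 0.006]
force: [0.0, -0.8, -0.4]
opening: 0.0559
gripper_force: 0.0
```

```bash
python3 - <<'E'
from h import *
np.set_printoptions(precision=4,suppress=True)
s,im,d=shot('wrist','w6.png'); w=cloud('wrist',s,d)
print(s['t'],s['tool_pos'],s['orientation'],s['opening'],s['force'],s['q'])
th=np.radians(3.4); o=np.array([.6064,.0496])
r=np.array([[np.cos(th),np.sin(th)],[-np.sin(th),np.cos(th)]])
B=(w[...,:2]-o)@r.T; Z=w[...,2]; V=im.max(2)
def rep(n,m):
    P=np.c_[B[m],Z[m]]
    if len(P)>5: print(n,len(P),np.median(P,0),P.min(0),P.max(0),cv2.minAreaRect(P[:,:2].astype(np.float32)*1000))
rep('tab',(Z>.155)&(Z<.18)&(V<90)&(abs(B[...,0]+.108)<.04)&(abs(B[...,1]-.02)<.06))
rep('lip',(Z>.126)&(Z<.135)&(abs(B[...,0]+.108)<.03)&(abs(B[...,1]-.02)<.06))
rep('baskrim',(Z>.095)&(Z<.12)&(B[...,0]>-.1)&(B[...,0]<-.01)&(abs(B[...,1]-.02)<.06))
E
```

```text
16.0 [0.5022 0.0654 0.2496] [2.1534 2.2822 0.0061] 0.05585075274668471 [ 0.0273 -0.7547 -0.398 ] [ 0.0281 -0.1384  1.72    0.      1.5545 -0.0299]
tab 921 [-0.0977  0.0247  0.1683] [-0.1031  0.0026  0.1552] [-0.0921  0.042   0.1709] ((-97.64777374267578, 22.255573272705078), (10.866448402404785, 39.43439865112305), 0.5053613185882568)
lip 938 [-0.1076  0.0318  0.1288] [-0.1128 -0.0394  0.126 ] [-0.093   0.0793  0.1347] ((-102.87001037597656, 19.898841857910156), (118.67508697509766, 19.267196655273438), 89.27911376953125)
baskrim 1341 [-0.0501  0.039   0.1044] [-0.0989 -0.0188  0.095 ] [-0.0262  0.0622  0.1195] ((-62.53376770019531, 21.6897029876709), (72.5250244140625, 81.07805633544922), 0.15748360753059387)
```

View pics/w6.png

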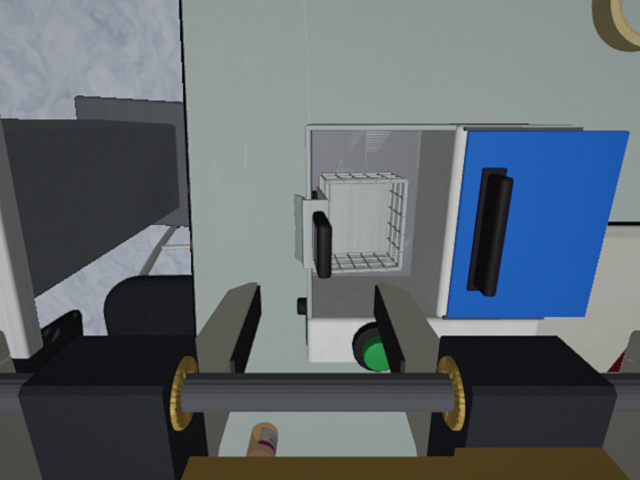

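The wrist view shows the basket hanging on the rim (lip at (310,228), tab at (322,245)), wholly in the tank and released. Next is the red bottle, turning the tool 90°.

Request:
move_arm(deltas=[-0.457,-0.044,0,0,0,1.571,0.6,-0.457,-0.044,0,0,0,1.571,0.6,-0.457,-0.044,0,0,0,1.571,0.6,-0.457,-0.044,0,0,0,1.571,0.6,-0.457,-0.044,0,0,0,1.571,0.6,-0.457,-0.044,0,0,0,1.571,0.6,-0.457,-0.044,0,0,0,1.571,0.6,-0.457,-0.044,0,0,0,1.571,0.6,-0.457,-0.044,0,0,0,1.571,0.6,-0.457,-0.044,0,0,0,1.571,0.6,-0.457,-0.044,0,0,0,1.571,0.6,-0.457,-0.044,0,0,0,1.571,0.6])

```text
t: 17.55
tool_pos: [0.4831, -0.3929, 0.2463]
orientation: [-3.14, -0.093, 0.0]
force: [0.0, -0.4, -0.4]
opening: 0.0561
gripper_force: 0.0
```

```bash
python3 - <<'E'
from h import *
np.set_printoptions(precision=4,suppress=True)
s,im,d=shot('wrist','w7.png'); w=cloud('wrist',s,d)
R=Ro.from_rotvec(s['orientation']).as_matrix(); X,Y,Z=w[...,0],w[...,1],w[...,2]
print(s['t'],s['tool_pos'],R,s['q'],s['opening'])
h=cv2.cvtColor(im,cv2.COLOR_RGB2HSV)
for x in robot.recognise('wrist','red_center')[:4]: print(x['uv'],x['confidence'],world('wrist',s,d,x['uv'],1))
box=(X>.44)&(X<.53)&(Y>-.435)&(Y<-.355)
def rep(n,m):
    P=w[m]
    if len(P)>5:
        c,rr=cv2.minEnclosingCircle(P[:,:2].astype(np.float32)*1000); print(n,len(P),np.median(P,0),np.percentile(P[:,2],[2,98]),c,rr)
rep('bulb',box&((h[...,0]<6)|(h[...,0]>174))&(h[...,1]>150)&(Z>.07))
rep('bulbtop',box&(Z>.095)&(Z<.11))
rep('collar',box&(Z>.064)&(Z<.078))
rep('body',box&(Z>.02)&(Z<.064))
# top camera: basket tilt
s,im,d=shot('top'); w=cloud('top',s,d)
th=np.radians(3.4); o=np.array([.6055,.0496]); r=np.array([[np.cos(th),np.sin(th)],[-np.sin(th),np.cos(th)]])
B=(w[...,:2]-o)@r.T; Z=w[...,2]
for n,m in [('tab',(Z>.15)&(Z<.18)&(abs(B[...,0]+.1)<.03)&(abs(B[...,1]-.02)<.04)),('rim',(Z>.085)&(Z<.12)&(B[...,0]>-.1)&(B[...,0]<-.01)&(abs(B[...,1]-.02)<.05))]:
    P=np.c_[B[m],Z[m]]; print(n,len(P))
    if len(P)>8:
        print(np.median(P,0),P.min(0),P.max(0)); print(np.linalg.lstsq(np.c_[P[:,:2],np.ones(len(P))],P[:,2],rcond=None)[0])
cv2.imwrite('pics/t3.png',cv2.resize(im[180:310,230:500,::-1],None,fx=2.9,fy=2.9))
E
```

```text
17.55 [ 0.4831 -0.3929  0.2463] [[ 0.9982  0.0595 -0.0003]
 [ 0.0595 -0.9982  0.0003]
 [-0.0003 -0.0003 -1.    ]] [-0.7651  0.1858  1.3967  0.      1.5595  0.7462] 0.05605323900894511
[311.7, 277.7] 0.8 [ 0.4216 -0.3912  0.066 ]
[243.3, 184.2] 0.66 [ 0.5109 -0.3258  0.0735]
[318.5, 204.8] 0.56 [ 0.4965 -0.3933  0.0742]
bulb 293 [ 0.4894 -0.395   0.0966] [0.0763 0.1028] (485.3224792480469, -404.03619384765625) 17.339427947998047
bulbtop 171 [ 0.4872 -0.3956  0.0994] [0.0954 0.1029] (486.19659423828125, -395.6761169433594) 6.303839206695557
collar 282 [ 0.493  -0.3946  0.0743] [0.0651 0.0769] (486.82061767578125, -395.63006591796875) 11.857468605041504
body 718 [ 0.4981 -0.3934  0.0504] [0.0235 0.062 ] (487.8316650390625, -395.38818359375) 18.699872970581055
tab 98
[-0.0992  0.0189  0.1672] [-0.1044 -0.0013  0.1504] [-0.0933  0.0381  0.1718]
[1.1759 0.0354 0.2804]
rim 195
[-0.0476  0.0281  0.1035] [-0.0969 -0.0219  0.0853] [-0.0272  0.0595  0.1131]
[-0.1063 -0.0128  0.0966]
```

View pics/w7.png

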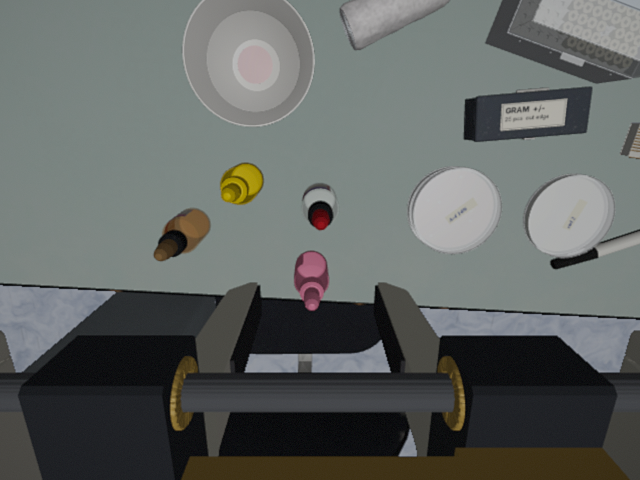

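The wrist view shows the white bottle with the red bulb at (320,210), clear of yellow (240,185), pink (312,275) and brown (185,235). Grasping it.

Request:
move_arm(deltas=[0.0035,0.003,0.05,0,0,0,0.6,0.0035,0.003,0.1,0,0,0,0.6,0.0035,0.003,0.14,0,0,0,0.6,0.0035,0.003,0.16,0,0,0,0.6,0.0035,0.003,0.168,0,0,0,0.6,0.0035,0.003,0.168,0,0,0,0.6,0.0035,0.003,0.168,0,0,0,0.15,0.0035,0.003,0.168,0,0,0,0.15,0.0035,0.003,0.168,0,0,0,0.15,0.0035,0.003,0.168,0,0,0,0.15,0.0035,0.003,0.168,0,0,0,0.15,0.0035,0.003,0.168,0,0,0,0.15], squeeze=12)

```text
t: 19.2
tool_pos: [0.4869, -0.3964, 0.079]
orientation: [3.14, 0.091, 0.001]
force: [1.0, 0.5, 3.2]
opening: 0.0226
gripper_force: 12.0
```

Request:
move_arm(deltas=[0,0,-0.02,0,0,0,0.15,0,0,-0.06,0,0,0,0.15,0,0,-0.12,0,0,0,0.15,0,0,-0.176,0,0,0,0.15,0.008,-0.05,-0.176,0,0,0,0.15,0.017,-0.1,-0.176,0,0,0,0.15,0.026,-0.155,-0.176,0,0,0,0.15,0.035,-0.21,-0.176,0,0,0,0.15,0.044,-0.265,-0.176,0,0,0,0.15,0.053,-0.32,-0.176,0,0,0,0.15,0.065,-0.38,-0.176,0,0,0,0.15,0.07,-0.42,-0.176,0,0,0,0.15], squeeze=15)

```text
t: 20.7
tool_pos: [0.5323, 0.0296, 0.2561]
orientation: [-3.14, -0.093, -0.002]
force: [0.6, -1.0, -1.0]
opening: 0.0227
gripper_force: 15.0
```

Request:
move_arm(deltas=[0.007,-0.03,0,0,0,0,0.15,0.007,-0.039,0,0,0,0,0.15,0.007,-0.039,0,0,0,0,0.15,0.007,-0.039,0,0,0,0,0.15])

```text
t: 21.2
tool_pos: [0.537, 0.0653, 0.2549]
orientation: [3.14, 0.089, 0.0]
force: [-0.1, -0.4, -1.1]
opening: 0.0228
gripper_force: 15.0
```

```bash
python3 - <<'E'
from h import *
np.set_printoptions(precision=4,suppress=True)
s,im,d=shot('wrist'); w=cloud('wrist',s,d)
cv2.imwrite('pics/w8.png',cv2.resize(im[100:400,150:500,::-1],None,fx=2,fy=2))
print(s['t'],s['tool_pos'],s['orientation'],s['opening'],s['force'])
th=np.radians(3.4); o=np.array([.6064,.0496]); r=np.array([[np.cos(th),np.sin(th)],[-np.sin(th),np.cos(th)]])
B=(w[...,:2]-o)@r.T; Z=w[...,2]; print('tcp bath',r@(s['tool_pos'][:2]-o))
for n,m in [('rim',(Z>.09)&(Z<.119)&(B[...,0]>-.1)&(B[...,0]<-.01)&(abs(B[...,1]-.02)<.05)),('bottle',(Z>.165)&(Z<.235)&(abs(B[...,0]+.066)<.03)&(abs(B[...,1]-.02)<.03))]:
    P=np.c_[B[m],Z[m]]; print(n,len(P))
    if len(P)>8: print(np.percentile(P,[1,50,99],axis=0))
E
```

```text
21.2 [0.537  0.0653 0.2549] [3.1399 0.0891 0.0002] 0.022757037667801596 [-0.1405 -0.4468 -1.0904]
tcp bath [-0.0683  0.0198]
rim 1369
[[-0.0952 -0.0192  0.0909]
 [-0.0538  0.0222  0.1046]
 [-0.0271  0.0613  0.1114]]
bottle 2726
[[-0.0652  0.0031  0.1803]
 [-0.0539  0.0207  0.2236]
 [-0.0486  0.0377  0.2338]]
```

View pics/w8.png

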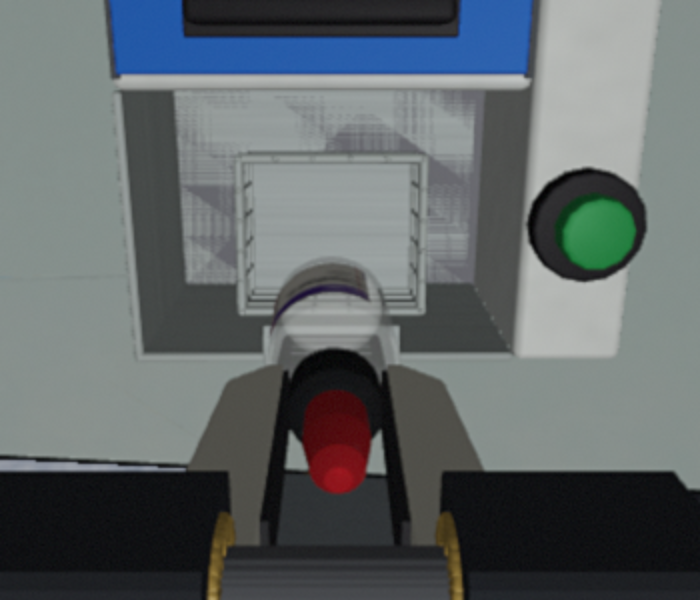

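The crop shows the bottle held upright in line with the hanging basket (opening columns 240-425, bottle 275-385), with the button at right (598,230). Lowering it now.

Request:
move_arm(deltas=[0.001,-0.001,0.02,0,0,0,0.15,0.001,-0.001,0.045,0,0,0,0.15,0.001,-0.001,0.07,0,0,0,0.15,0.001,-0.001,0.09,0,0,0,0.15,0.001,-0.001,0.1,0,0,0,0.15,0.001,-0.001,0.103,0,0,0,0.15,0.001,-0.001,0.103,0,0,0,0.15])

```text
t: 22.12
tool_pos: [0.5385, 0.0674, 0.1522]
orientation: [3.14, 0.091, 0.002]
force: [-0.1, 0.4, -0.1]
opening: 0.0224
gripper_force: 15.0
```

Request:
move_arm(deltas=[0,0,0.002,0,0,0,0.15,0,0,0.003,0,0,0,0.15,0,0,0.003,0,0,0,0.15])

```text
t: 22.5
tool_pos: [0.5381, 0.0675, 0.1488]
orientation: [3.14, 0.091, 0.0]
force: [-0.1, -0.7, -0.9]
opening: 0.0226
gripper_force: 15.0
```

Request:
move_arm(deltas=[0,0,0.002,0,0,0,0.15,0,0,0.003,0,0,0,0.15,0,0,0.003,0,0,0,0.15])

```text
t: 22.88
tool_pos: [0.538, 0.0675, 0.1455]
orientation: [3.14, 0.091, -0.0]
force: [-0.4, 0.3, -1.7]
opening: 0.0222
gripper_force: 15.0
```

Request:
move_arm(deltas=[0,0,0.002,0,0,0,0.15,0,0,0.003,0,0,0,0.15,0,0,0.003,0,0,0,0.15])

```text
t: 23.25
tool_pos: [0.5399, 0.0676, 0.1447]
orientation: [-3.14, -0.091, -0.007]
force: [1.0, 0.1, 7.8]
opening: 0.0225
gripper_force: 15.0
```

Request:
move_arm(deltas=[0,0,-0.002,0,0,0,0.15,0,0,-0.002,0,0,0,0.15,0,0,-0.002,0,0,0,0.3,0,0,-0.002,0,0,0,0.5,0,0,-0.002,0,0,0,0.5,0,0,-0.002,0,0,0,0.5,0,0,-0.04,0,0,0,0.5,0,0,-0.09,0,0,0,0.5,0,0,-0.11,0,0,0,0.5,0,0,-0.11,0,0,0,0.5,0,0,-0.11,0,0,0,0.5])

```text
t: 24.62
tool_pos: [0.5372, 0.0674, 0.2505]
orientation: [-3.14, -0.091, 0.005]
force: [-0.1, -0.4, -0.6]
opening: 0.0464
gripper_force: 0.0
```

```bash
python3 - <<'E'
from h import *
np.set_printoptions(precision=4,suppress=True)
s,im,d=shot('wrist'); w=cloud('wrist',s,d)
cv2.imwrite('pics/w9.png',cv2.resize(im[100:400,150:500,::-1],None,fx=2,fy=2))
print(s['t'],s['tool_pos'],Ro.from_rotvec(s['orientation']).as_matrix(),s['opening'],s['force'])
th=np.radians(3.4); o=np.array([.6064,.0496]); r=np.array([[np.cos(th),np.sin(th)],[-np.sin(th),np.cos(th)]])
B=(w[...,:2]-o)@r.T; Z=w[...,2]; h=cv2.cvtColor(im,cv2.COLOR_RGB2HSV)
rng=lambda x0,x1,y0,y1,z0,z1:(B[...,0]>x0)&(B[...,0]<x1)&(B[...,1]>y0)&(B[...,1]<y1)&(Z>z0)&(Z<z1)
for n,m in [('rim',rng(-.1,-.01,-.03,.07,.085,.119)),('tab',rng(-.125,-.09,-.01,.05,.155,.18)&(im.max(2)<90)),('bulbtop',rng(-.1,-.03,-.01,.05,.158,.19)&(h[...,1]>150)),('lip',rng(-.125,-.09,-.01,.055,.125,.136)),('green',(h[...,0]>45)&(h[...,0]<85)&(h[...,1]>150)&rng(-.11,.05,-.11,-.04,.1,.2)),('rimfree',rng(-.12,-.1,.065,.095,.118,.13))]:
    P=np.c_[B[m],Z[m]]; print(n,len(P))
    if len(P)>8: print(np.percentile(P,[2,50,98],axis=0), np.mean(w[m],0))
    if n=='green': c,rr=cv2.minEnclosingCircle(w[m][:,:2].astype(np.float32)*1000);print(c,rr)
E
```

```text
24.625 [0.5372 0.0674 0.2505] [[ 0.9983  0.0577 -0.0029]
 [ 0.0577 -0.9983 -0.0001]
 [-0.0029 -0.0001 -1.    ]] 0.04635516176039064 [-0.0742 -0.3702 -0.6067]
rim 2886
[[-0.0947 -0.0186  0.0899]
 [-0.0602  0.022   0.1079]
 [-0.0269  0.0608  0.1185]] [0.5422 0.0672 0.1071]
tab 968
[[-0.0999  0.0032  0.1566]
 [-0.0936  0.0214  0.168 ]
 [-0.0913  0.0397  0.1699]] [0.5108 0.0655 0.1662]
bulbtop 285
[[-0.0913  0.0145  0.1586]
 [-0.0543  0.0207  0.1641]
 [-0.0498  0.0269  0.1671]] [0.5498 0.0668 0.1637]
lip 789
[[-0.1112 -0.0062  0.1253]
 [-0.096   0.0229  0.1279]
 [-0.0927  0.049   0.1349]] [0.5068 0.0657 0.1284]
green 1159
[[-0.0621 -0.0881  0.1389]
 [-0.0495 -0.0755  0.1465]
 [-0.0373 -0.0636  0.148 ]] [ 0.5615 -0.0288  0.1459]
(561.6853637695312, -28.546194076538086) 20.195247650146484
rimfree 247
[[-0.1091  0.0658  0.1182]
 [-0.1064  0.0803  0.1239]
 [-0.1056  0.0945  0.1259]] [0.495  0.1232 0.1231]
```

View pics/w9.png

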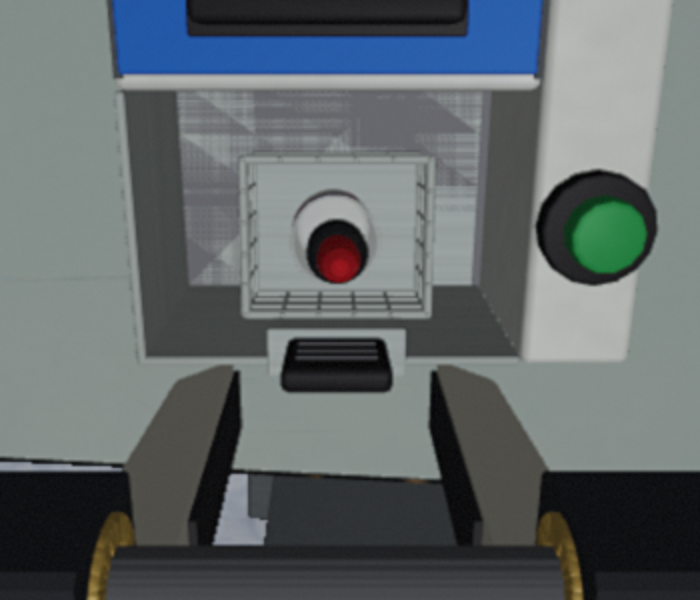

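The crop shows the red-bulb bottle standing free in the basket (bulb at (340,258)), cover still back and tab free. Now I close the fingers over the button, seen here at (608,237).

Request:
move_arm(deltas=[0.019,0.05,0,0,0,0,0,0.019,0.098,0,0,0,0,0,0.019,0.098,0,0,0,0,0,0.019,0.098,0,0,0,0,0,0.019,0.098,0,0,0,0,0,0.019,0.098,0.04,0,0,0,0,0.019,0.098,0.06,0,0,0,0,0.019,0.098,0.08,0,0,0,0,0.019,0.098,0.08,0,0,0,0])

```text
t: 25.8
tool_pos: [0.5615, -0.0288, 0.1708]
orientation: [-3.14, -0.091, 0.005]
force: [-0.8, -0.3, 0.5]
opening: 0.0005
gripper_force: 0.0
```

Request:
move_arm(deltas=[0,0,0.008,0,0,0,0,0,0,0.012,0,0,0,0,0,0,0.016,0,0,0,0,0,0,0.018,0,0,0,0,0,0,0.019,0,0,0,0,0,0,0.019,0,0,0,0])

```text
t: 26.55
tool_pos: [0.563, -0.0294, 0.1542]
orientation: [3.14, 0.091, 0.002]
force: [-0.1, 0.5, 4.1]
opening: 0.0004
gripper_force: 1.9
```

Request:
move_arm(deltas=[0,0,0.002,0,0,0,0,0,0,0.003,0,0,0,0,0,0,0.003,0,0,0,0])

```text
t: 26.92
tool_pos: [0.5631, -0.0294, 0.1521]
orientation: [3.14, 0.091, 0.002]
force: [-3.1, -1.4, 12.1]
opening: 0.0006
gripper_force: 6.3
```

The press bottomed out (12 N). Retreating.

Request:
move_arm(deltas=[0,0,-0.03,0,0,0,0,0,0,-0.09,0,0,0,0,0,0,-0.13,0,0,0,0,0,0.06,-0.13,0,0,0,0,0,0.12,-0.13,0,0,0,0,0,0.18,-0.13,0,0,0,0,0,0.18,-0.13,0,0,0,0,0,0.18,-0.13,0,0,0,0])

```text
t: 27.92
tool_pos: [0.5727, -0.2089, 0.2798]
orientation: [-3.139, -0.089, 0.002]
force: [-0.3, 0.1, -1.0]
opening: 0.0009
gripper_force: 0.0
```

```bash
python3 - <<'E'
from h import *
np.set_printoptions(precision=4,suppress=True)
s,im,d=shot('top'); w=cloud('top',s,d); print(s['t'],s['tool_pos'],s['force'])
th=np.radians(3.4); o=np.array([.6055,.0496]); r=np.array([[np.cos(th),np.sin(th)],[-np.sin(th),np.cos(th)]])
B=(w[...,:2]-o)@r.T; Z=w[...,2]; h=cv2.cvtColor(im,cv2.COLOR_RGB2HSV)
rng=lambda x0,x1,y0,y1,z0,z1:(B[...,0]>x0)&(B[...,0]<x1)&(B[...,1]>y0)&(B[...,1]<y1)&(Z>z0)&(Z<z1)
for n,m in [('tab',rng(-.125,-.09,-.01,.05,.15,.18)&(im.max(2)<90)),('bulb',rng(-.1,-.03,-.01,.05,.13,.19)&(h[...,1]>150)),('bar',rng(-.02,.08,-.03,.08,.147,.165)&(im.max(2)<90)),('green',(h[...,0]>45)&(h[...,0]<85)&(h[...,1]>150)&rng(-.11,.05,-.11,-.04,.1,.2))]:
    P=np.c_[B[m],Z[m]]; print(n,len(P)); 
    if len(P)>3: print(np.percentile(P,[2,50,98],axis=0))
m=(abs(w[...,0]-.445)<.05)&(abs(w[...,1]+.25)<.05)&(Z>.02)&(Z<.11); print('brown',m.sum(),np.median(w[m],0))
E
```

```text
27.925 [ 0.5727 -0.2089  0.2798] [-0.2867  0.1326 -0.9583]
tab 94
[[-0.1039  0.0001  0.1514]
 [-0.0992  0.0191  0.1666]
 [-0.0934  0.0377  0.1723]]
bulb 34
[[-0.0644  0.0117  0.1408]
 [-0.0598  0.0173  0.1609]
 [-0.0525  0.0255  0.1687]]
bar 151
[[ 0.0219 -0.0208  0.1475]
 [ 0.0262  0.0204  0.1522]
 [ 0.032   0.0641  0.1566]]
green 34
[[-0.0551 -0.0876  0.1418]
 [-0.0452 -0.0747  0.146 ]
 [-0.0397 -0.0672  0.1496]]
brown 121 [ 0.452  -0.2558  0.0722]
```

```bash
python3 -c "
from plant import robot
print(robot.close_job())"
```

```text
the job is handed in; nothing more can be done
None
```

I handed the job in at about 28 s: cover pushed back to its stop, basket hanging on the rim (about 0.1 rad tilt), red-bulb bottle standing in it, button pressed and up again, brown bottle untouched; the hand-in gave no verdict.

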